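# Hold a fretted neck up for sighting

## Robot

A 6-joint arm with a two-finger parallel gripper is mounted at the origin on the work surface. World frame = base frame: x ahead of the robot, y to its left, z up, the work surface at z = 0. Lengths are in m, angles in rad, forces in N, time in s.
With the tool pointing down it reaches from about 0.35 to 0.975 m from the base axis. Payload 4.9 kg.
Tool frame: the origin (TCP) lies midway between the tips of the shut fingers; the grasp point (between the pads) lies ctrl.tcp_to_grasp behind it (ctrl.tcp_to_grasp is the distance from the TCP to the grasp point, in m); z points along the fingers, y is the direction in which the jaws open and shut (so a half turn about z gives the same grasp; the last joint's range is limited). The gripper opens to 85 mm and grips with 20 to 120 N. Pads are 22 mm wide; open, the fingers measure 114 mm over their backs; the gripper's body (76 mm by 85 mm) begins 54 mm behind the grasp point. The pads swing forward as they close: fully open they stand 13 mm farther back than shut.
Start: joints at [1.114, 0.053, 1.613, -0, 1.476, -0.119], TCP at [0.207, 0.59, 0.231] pointing down, gripper open.
Joint ranges: [-3.01, 3.01], [-1.01, 2.22], [0.06, 2.58], [-1.02, 4.17], [0.09, 2.62], [-3.14, 3.14]. Speed limits (rad/s): [2.57, 2.57, 3.14, 3.14, 3.14, 3.14].

## Interface

Orientations are given as a rotation vector (axis times angle).
In Python, from station import ctrl, get_image, calibration, finish_job, models gives the robot as it stands.
- The arm moves only by the shell command python3 -m creep 'ROWS' [FORCE]. ROWS is JSON, a list of rows, each a list of 7 numbers: the opening, from 0 (shut) to 1 (fully open), then the shift along the tool's x, y, z in m, then the turn, a rotation vector about the tool's x, y, z in degrees. A call has 1 to 20 rows; each row shifts and turns the commanded pose from where the row before left it, along the tool's axes as they then stand; what a row does not reach is not made up. A row lasts 1/10 s, in which the tool goes at most 50 mm and 8.59 degrees, less where a joint would pass 70% of its speed; a pose out of reach is approached as far as the arm can. A call with a gripper value outside its range is refused whole. The fingers move at their own pace and stop on an object; FORCE is the grip in N (left out, the last holds). Time passes only in rows, so rows that do not move let the fingers close. It gives the time, the measured TCP pose, the force and the opening at its end, in the units of the state.
- ctrl.get_obs(): the state, without advancing time (a new reading comes with each control period).
- get_image(name): name is "scene" or "top" or "wrist"; returns the picture (480x640x3 uint8, red, green, blue); there is no depth.
- calibration(name): a dict with "mtx" (3x3 intrinsics, pixels), "R" (3x3) and "t" (3): a world point X has camera coordinates R X + t. Camera axes: x right, y down, z forward; pixel columns grow to the right and rows downward; lengths in m; the calibration is good to about 2 mm. A picture is of the moment at which its call begins: read the wrist's pose just before it. calibration takes no time and is no camera call; for the wrist camera it gives the pose at the moment of the call.
- finish_job(): hands the job in, once; it reports no verdict.
Trained networks look in the newest picture that a camera, given by its name, has taken for a name from the list of things; names that differ only in an ending like _2 or _b are one class to them, and where a whole thing is asked for, a point or a joint stands for the part that bears it (a point fixed in the world has none). Each returns a list of dicts, best first, with "conf" (0 to 1); they miss things now and then, are a little off and sometimes report something else, mostly with a low value. They report only what shows in the picture. A call takes as long as a camera call.
- models.search_frame(camera, name): "extent" ([left, top, right, bottom] in pixels, round what is visible of it).
The state is a dict: "t": time; "q": joint angles; "dq": joint speeds; "effort": joint torques, N m; "tool_pos": TCP position; "tool_rot": TCP orientation; "contact_force": force on the tool from outside, world axes, zero at the start; "wrist_torque": the same for the moment, N m; "opening": finger opening in m.
Only numpy, scipy, OpenCV 4.12 (cv2) and the standard library are available. Lean on these libraries where they do the work, as an engineer would, in place of code of your own. Each camera call takes 0.05 s, during which the arm holds its last target. There are 200 camera calls.

## Task

Take the neck that already has its fingerboard and frets out of the neck rest and hold it up for the inspection camera, headstock towards the lens and fingerboard upwards, so that the camera sights straight along the fingerboard: the lens axis runs along the middle of the fingerboard's surface, with the nut 18 cm in front of the lens glass. Finish while holding it there still in the air; do not put it down or let go. Do not touch the camera or its stand, and leave the bare neck and the other things on the bench where they are.

Things in the scene. Friction and masses are not known exactly. Their poses are not given: they have to be found in the camera images.
- fretted_neck: Loose wooden lute neck, 0.16 kg, with dark fretted fingerboard. In mm: origin under mid-shaft, on its underside; x from headstock to heel, z out of the fingerboard. Shaft x -100 to 100, 25 to 29 wide, upright sides z 7 to 20, fingerboard surface z = 20. Headstock 120 long, 48 wide, leans back 13 deg. Heel 36 wide, down to z = -25, tenon to x = 151. Balances at x = -17: grip near it from above.
- nut (a point): Point on the fretted neck: middle of the fingerboard's surface at the nut, the headstock end (-100, 0, 20 mm in the neck's frame; same axes as the neck).
- board_end (a point): Point on the fretted neck: middle of the fingerboard's surface at its other end, by the heel (100, 0, 20 mm in the neck's frame; same axes as the neck).
- lens (a point): Centre of the camera's front glass, in a black ring light 72 mm across. x points out of the lens along its axis, where it looks (roughly room +y, tilted down 0.05 to 0.22 rad), z up in its picture; 0.26 to 0.35 m high; it does not move. Held as wanted, the neck's axes are parallel to these, the nut point is at 180 mm on this x and the fingerboard's middle line runs on along it.
- camera_stand: Fixed camera stand: origin on the table below the lens glass; x points where the camera looks. Round steel post 22 mm across, 440 high, 120 mm behind the origin, on a base plate 170 x 160 x 16 mm that ends 15 mm behind the origin. A clamp on the post carries the grey camera (62 x 50 x 50 mm).
- neck_rest: Fixed plywood neck rest: board 190 x 240 x 18 mm, origin under its middle. Cross pieces 20 mm thick at x = -65 and 65 mm have cork-lined notches at y = -65 and 65 mm: two lanes along its x. Necks lie fingerboard up, headstock towards -x (the robot), underside 68 mm above the table, between lips 36 mm apart and 10 mm high. Which neck is in which lane varies.
- bare_neck: Loose bystander in the other lane: a neck of the same shape and axes but without fingerboard, frets and nut (top of its shaft at z = 15 mm, with a narrow dark slot along it).
- glue_bottle: Loose bystander: white plastic glue bottle standing up, 58 mm across, 155 mm high with its nozzle; origin under its middle.
- hammer: Loose bystander: hammer lying on the table, 260 mm long along its x.
- sanding_block: Loose bystander: wooden sanding block 100 x 50 x 31 mm with a cork sole; origin under its middle.

How it is judged:
On the way:
1. the fretted neck is lifted clear of the neck rest, held in the fingers (contact force between fretted_neck and the fingers above 1 N and contact force between fretted_neck and neck_rest below 0.1 N and z of fretted_neck in the frame of neck_rest above 0.11 m), for 0.2 s.
At the end, for the whole second after the job is handed in: The fretted neck is held still by the fingers alone: nut 155 to 205 mm before the glass and within 12 mm of the lens axis across and in height, the fingerboard's other end beyond it, within 15 mm of the axis both ways; fingerboard up, square to the camera's upright within 0.14 rad (x of nut in the frame of lens between 0.155 and 0.205 m and y of nut in the frame of lens between -0.012 and 0.012 m and z of nut in the frame of lens between -0.012 and 0.012 m and y of board_end in the frame of lens between -0.015 and 0.015 m and z of board_end in the frame of lens between -0.015 and 0.015 m and x of board_end in the frame of lens above 0.34 m and angle between the z axis of fretted_neck and the z axis of lens, either way round below 0.14 rad and angle between fretted_neck's own z axis and vertical below 0.6 rad and contact force between fretted_neck and the fingers above 2 N and contact force between fretted_neck and neck_rest below 0.1 N and contact force between fretted_neck and camera_stand below 0.1 N and contact force between fretted_neck and bare_neck below 0.1 N and contact force between fretted_neck and glue_bottle below 0.1 N and linear speed of fretted_neck below 0.02 m/s and angular speed of fretted_neck below 0.1 rad/s); the arm keeps its last pose, push and grip.
It fails at once if the camera or its stand is touched (contact force between camera_stand and anything else above 0.5 N).
It fails at once if the bare neck is shifted by more than 15 mm (distance of bare_neck from where it was at the start of the episode above 0.015 m).
It fails at once if the glue bottle, the hammer or the sanding block is shifted by more than 30 mm (distance of any of glue_bottle, hammer, sanding_block from where it was at the start of the episode above 0.03 m).
It also fails if it takes over 35 s, if anything falls off the work surface, if the arm or the gripper's body presses on something with over 40 N, if the wrist force passes 120 N, or if a joint passes its speed limit or range.

## Working session

There is one attempt and no reset: what is moved stays moved. The work goes in short steps, Python scripts to look and compute and a shell command to move; the robot and the scene stay as the last step left them, time stands still between calls to the robot, and variables do not carry over. Pictures are saved under pics/ and viewed, about 8 in all and at most 12, crops included, and the job is handed in when it is done.

```bash
mkdir -p pics; ls; python3 - <<'E'
from station import ctrl,get_image,calibration,models
import cv2,numpy as np
print(ctrl.get_obs(),ctrl.tcp_to_grasp)
for c in ["scene","top"]:
    im=get_image(c); cv2.imwrite(f"pics/{c}1.png",im[:,:,::-1])
    k=calibration(c); print(c,k["mtx"].tolist(),k["R"].round(4).tolist(),k["t"].tolist())
    for n in ["fretted_neck","bare_neck","neck_rest","camera_stand","lens","glue_bottle","nut","board_end"]:
        try: print(n,[(np.round(d["extent"]).tolist(),round(d["conf"],2)) for d in models.search_frame(c,n)[:2]])
        except Exception as e: print(n,e)
E
```

```text
pics
{'t': 0.0, 'q': array([ 1.11401384e+00,  5.33214222e-02,  1.61431664e+00,  2.30016237e-05,
        1.47596378e+00, -1.18963360e-01]), 'dq': array([ 1.89631346e-05, -1.29635547e-03,  1.59969352e-03,  4.24558547e-04,
        1.03453886e-05,  9.64554434e-04]), 'effort': array([-5.26098611e-04, -3.93680227e+01, -3.70180964e+01, -1.71933652e-04,
        6.87126463e-03,  1.80345999e-06]), 'tool_pos': array([0.20683968, 0.58912274, 0.23007145]), 'tool_rot': array([-5.28028965e-01, -3.09629763e+00,  3.01537256e-03]), 'contact_force': array([0.78192848, 0.4460577 , 0.17762805]), 'wrist_torque': array([-0.00675733,  0.00625467, -0.03156687]), 'opening': 0.08528679006782862} 0.0187
scene [[526.0550652327088, 0.0, 320.6052234654412], [0.0, 526.0550652327088, 240.21785147833094], [0.0, 0.0, 1.0]] [[0.8474, 0.5309, 0.0091], [0.333, -0.5181, -0.7878], [-0.4135, 0.6706, -0.6158]] [-0.46032253773901205, -0.10069012897208283, 1.4261363705050536]
fretted_neck [([333.0, 176.0, 456.0, 240.0], 0.9)]
bare_neck [([296.0, 192.0, 420.0, 263.0], 0.72)]
neck_rest [([320.0, 192.0, 436.0, 278.0], 0.69)]
came
[... 295 characters left out ...]
39.0], 0.87), ([65.0, 252.0, 239.0, 479.0], 0.39)]
top [[559.0449914479516, 0.0, 321.0523537905284], [0.0, 559.0449914479516, 231.47055973142466], [0.0, 0.0, 1.0]] [[-0.0106, -0.9997, -0.0198], [-0.9828, 0.0141, -0.1842], [0.1844, 0.0175, -0.9827]] [-0.03153796023452265, 0.6311884919637799, 1.4183373499939762]
fretted_neck [([177.0, 188.0, 222.0, 324.0], 0.67)]
bare_neck [([222.0, 194.0, 267.0, 339.0], 0.93)]
neck_rest [([181.0, 210.0, 279.0, 295.0], 0.63)]
camera_stand [([469.0, 207.0, 581.0, 287.0], 0.69)]
lens [([494.0, 209.0, 546.0, 246.0], 0.92)]
glue_bottle [([323.0, 164.0, 345.0, 187.0], 0.71)]
nut [([178.0, 185.0, 225.0, 322.0], 0.61)]
board_end [([177.0, 182.0, 224.0, 326.0], 0.84)]
```

View pics/scene1.png

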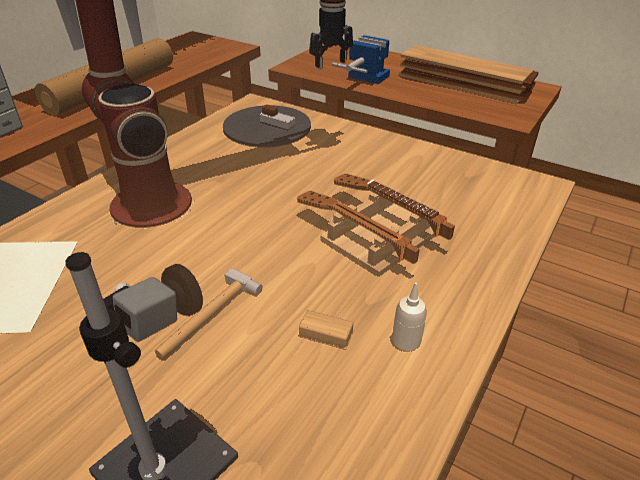

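View pics/top1.png

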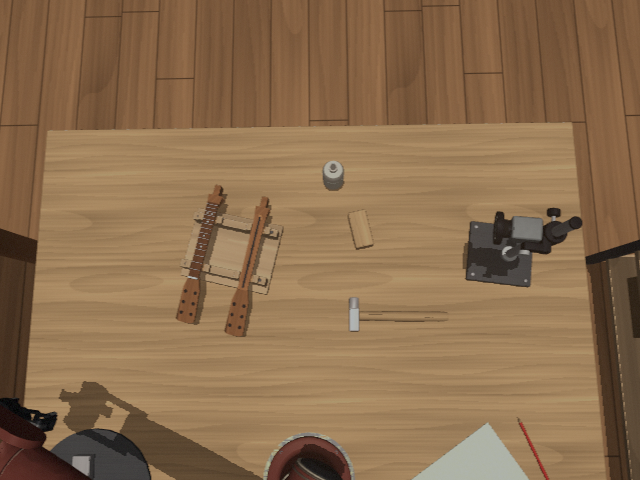

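The scene shows the fretted neck in the left (+y) lane: nut about (194,278) and heel about (212,205) in the top picture. The camera is at right, with its base around (469–533, 222–286) and the ring near (499,228). Next I'll look closer at these.

```bash
python3 - <<'E'
import cv2,numpy as np
t=cv2.imread("pics/top1.png");s=cv2.imread("pics/scene1.png")
z=lambda im,x,y,w,h,f:cv2.resize(im[y:y+h,x:x+w],None,fx=f,fy=f,interpolation=cv2.INTER_CUBIC)
o=np.zeros((600,800,3),np.uint8)
a=z(t,460,195,130,100,3.); b=z(s,60,245,200,240-5,2.); c=z(t,170,175,70,160,3.)
c=z(t,170,180,65,150,2.)
o[:300,:390]=a; o[:470,400:800]=b; o[300:600,:130]=c; d=z(t,170,180,65,150,2); 
e=z(s,325,165,130,80,2); o[300:460,135:395]=e
cv2.imwrite("pics/comp.png",o)
from station import calibration
print(calibration("wrist"))
E
```

```text
{'mtx': array([[374.37700391,   0.        , 323.42496259],
       [  0.        , 374.37700391, 234.22283776],
       [  0.        ,   0.        ,   1.        ]]), 'R': array([[ 3.31621550e-01,  9.43412237e-01,  7.05872474e-04],
       [ 9.00010992e-01, -3.16589607e-01,  2.99585104e-01],
       [ 2.82855725e-01, -9.87135835e-02, -9.54069320e-01]]), 't': array([-0.62463339, -0.0373035 ,  0.37935256])}
```

View pics/comp.png

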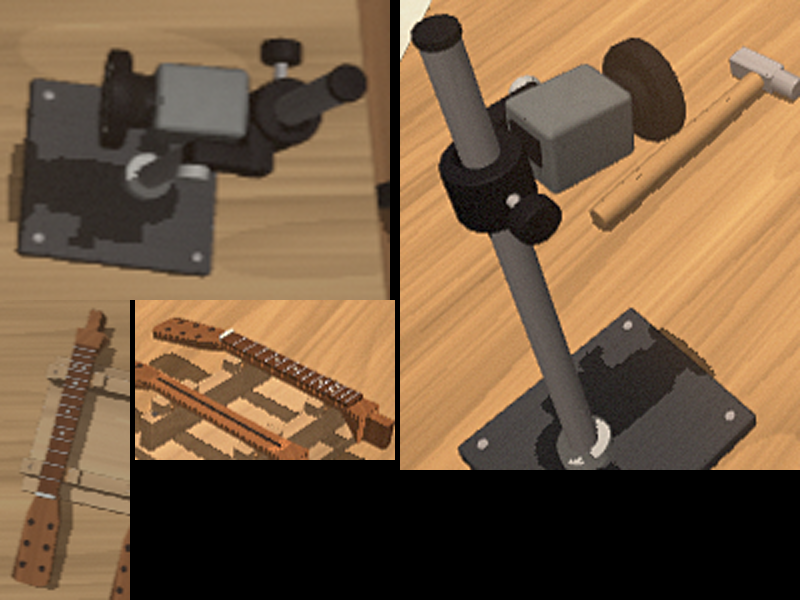

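```bash
cat > h.py <<'E'
import numpy as np
from station import ctrl,get_image,calibration,models
def ray(k,uv):
    d=k["R"].T@np.linalg.solve(k["mtx"],[uv[0],uv[1],1]); return -k["R"].T@k["t"],d
def atz(k,uv,z):
    o,d=ray(k,uv); return o+d*(z-o[2])/d[2]
def proj(k,X):
    p=k["mtx"]@(k["R"]@np.asarray(X)+k["t"]); return p[:2]/p[2]
def tri(obs):
    A=0;b=0;L=[]
    for k,uv in obs:
        o,d=ray(k,uv);d/=np.linalg.norm(d);P=np.eye(3)-np.outer(d,d);A=A+P;b=b+P@o
    return np.linalg.solve(A,b)
E
python3 - <<'E'
from h import *
t=calibration("top");s=calibration("scene")
for n,u,z in [("TL",(471,221),.016),("BL",(466,279.3),.016),("BR",(529.3,286.7),.016),("posttop",(575,222.7),.44),("nut",(193,277),.088),("end",(214,201.5),.088)]:print(n,atz(t,u,z).round(4))
for n,u,z in [("corn1 far",(60+630/2-200,245+155),.016),("front right",(60+177.5,245+209),.016),("posttop",(60+19,245+17),.44),("nut",(325+46,165+16.5),.088),("end",(325+113,165+52),.088)]:print("s",n,atz(s,u,z).round(4))
X=tri([(t,(496,227.7)),(s,(182.5,290))]);print(X,proj(t,X),proj(s,X))
E
```

```text
TL [ 0.6618 -0.4459  0.016 ]
BL [ 0.5036 -0.4231  0.016 ]
BR [ 0.4819 -0.5889  0.016 ]
posttop [ 0.5693 -0.5377  0.44  ]
nut [0.5113 0.2892 0.088 ]
end [0.7092 0.2401 0.088 ]
s corn1 far [ 0.5114 -0.428   0.016 ]
s front right [ 0.6674 -0.4483  0.016 ]
s posttop [ 0.5744 -0.5387  0.44  ]
s nut [0.5119 0.2933 0.088 ]
s end [0.718  0.2386 0.088 ]
[ 0.58580039 -0.423116    0.3131316 ] [496.00212265 227.70169574] [182.50439138 289.99955204]
```

```bash
python3 -m creep '[[1,0,0,0,0,0,8.5],[1,0,0,0,0,0,8.5],[1,0,0,0,0,0,8.5],[1,0,0,0,0,0,8.5],[1,0,0,0,0,0,8.5],[1,0,0,0,0,0,8.5],[1,0,0,0,0,0,8.5],[1,0,0,0,0,0,8.5],[1,0,0,0,0,0,8.5],[1,0,0,0,0,0,8.5],[1,0,0,0,0,0,8.5],[1,0,0,0,0,0,8.5],[1,0,0,0,0,0,8.5],[1,0,0,0,0,0,8.5],[1,0,0,0,0,0,8.5],[1,0,0,0,0,0,8.5],[1,0,0,0,0,0,8.5],[1,0,0,0,0,0,8.5],[1,0,0,0,0,0,8.5],[1,0,0,0,0,0,8.5]]' 40
cat >> h.py <<'E'
from scipy.spatial.transform import Rotation as Ro
def tool():
    o=ctrl.get_obs(); return np.array(o["tool_pos"]),Ro.from_rotvec(o["tool_rot"]).as_matrix()
def delta(P,R):
    p,r=tool(); print("shift",(r.T@(P-p)).round(4),"turn deg (tool axes)",np.degrees(Ro.from_matrix(r.T@R).as_rotvec()).round(2))
def down(yaw): # tool down, tool y at yaw
    y=np.array([np.cos(yaw),np.sin(yaw),0]);z=np.array([0,0,-1.]);return np.c_[np.cross(y,z),y,z]
E
python3 - <<'E'
from h import *
n=np.array([.5116,.2905]);e=np.array([.713,.2395]); u=(e-n)/np.linalg.norm(e-n); g=n+.083*u
print(g,ctrl.get_obs()["q"].round(3))
delta(np.array([g[0],g[1],.2]),down(np.arctan2(u[1],u[0])-np.pi/2))
E
```

```text
t: 2.9
tool_pos: [0.2071, 0.5897, 0.2313]
tool_rot: [-3.13, 0.266, 0.0]
contact_force: [-0.2, -0.1, 0.0]
opening: 0.0856
[0.59206036 0.27012523] [1.114 0.053 1.613 0.    1.476 2.854]
shift [0.4333 0.2501 0.0313] turn deg (tool axes) [-0.   0.   4.5]
```

```bash
python3 -m creep '[[1,0.031,0.018,0,0,0,0],[1,0.031,0.018,0,0,0,0],[1,0.031,0.018,0,0,0,0],[1,0.031,0.018,0,0,0,0],[1,0.031,0.018,0,0,0,0],[1,0.031,0.018,0,0,0,0],[1,0.031,0.018,0,0,0,0],[1,0.031,0.018,0,0,0,0],[1,0.031,0.018,0,0,0,0],[1,0.031,0.018,0,0,0,0],[1,0.031,0.018,0,0,0,0],[1,0.031,0.018,0,0,0,0],[1,0.031,0.018,0,0,0,0],[1,0.030,0.016,0,0,0,0],[1,0,0,0,0,0,4.5],[1,0,0,0,0,0,0],[1,0,0,0,0,0,0]]'
python3 - <<'E'
from h import *;import cv2
k=calibration("wrist");im=get_image("wrist")
cv2.imwrite("pics/w1.png",im[:,:,::-1])
for p in [(.5116,.2905,.088),(.713,.2395,.088),(.592,.270,.088)]: print(proj(k,p).round(1))
E
```

```text
t: 4.6
tool_pos: [0.5935, 0.2727, 0.2312]
tool_rot: [-3.119, 0.376, 0.001]
contact_force: [0.4, 0.2, -0.8]
opening: 0.0853
[325.8 311.5]
[328.7  42.3]
[327.  217.7]
```

View pics/w1.png

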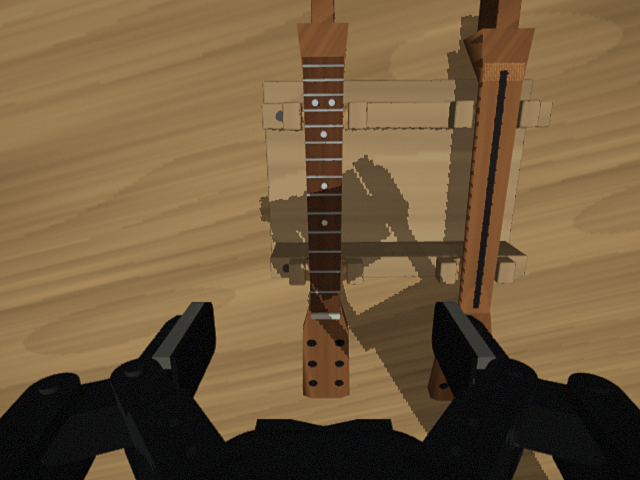

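The wrist picture shows the neck squarely between the jaws: nut at (325,316), fingerboard's heel end at (323,57). The bare neck lies clear at right.

```bash
python3 - <<'E'
from h import *
k=calibration("wrist")
n=atz(k,(325.3,315.5),.088);e=atz(k,(323.5,57),.088);print(n,e,np.linalg.norm(e-n))
u=(e-n)[:2];u/=np.linalg.norm(u); m=((n+e)/2)[:2]; g=m-.017*u; print(g,np.arctan2(u[1],u[0]))
delta(np.array([g[0],g[1],.080-ctrl.tcp_to_grasp]),down(np.arctan2(u[1],u[0])-np.pi/2))
E
```

```text
[0.50774995 0.29204982 0.088     ] [0.70475474 0.24542456 0.088     ] 0.202447037185043
[0.58970934 0.27265243] -0.23239466575155537
shift [-0.0034  0.0012  0.17  ] turn deg (tool axes) [-0.    0.01 -0.43]
```

```bash
python3 -m creep '[[1,-0.003,0.001,0.025,0,0,-0.4],[1,0,0,0.025,0,0,0],[1,0,0,0.025,0,0,0],[1,0,0,0.025,0,0,0],[1,0,0,0.025,0,0,0],[1,0,0,0.025,0,0,0],[1,0,0,0.018,0,0,0],[1,0,0,0.008,0,0,0],[1,0,0,0,0,0,0],[0,0,0,0,0,0,0],[0,0,0,0,0,0,0],[0,0,0,0,0,0,0],[0,0,0,0,0,0,0],[0,0,0,0,0,0,0],[0,0,0,0,0,0,0],[0,0,0,0,0,0,0],[0,0,0,0,0,0,0]]' 60
```

```text
t: 6.35
tool_pos: [0.5913, 0.2725, 0.0564]
tool_rot: [-3.119, 0.368, -0.002]
contact_force: [-0.7, -0.1, 5.0]
opening: 0.026
```

```bash
python3 -m creep '[[0,0,0,-0.01,0,0,0],[0,0,0,-0.02,0,0,0],[0,0,0,-0.03,0,0,0],[0,0,0,-0.03,0,0,0],[0,0,0,-0.03,0,0,0],[0,0,0,-0.03,0,0,0],[0,0,0,-0.03,0,0,0],[0,0,0,-0.03,0,0,0],[0,0,0,-0.03,0,0,0],[0,0,0,-0.03,0,0,0],[0,0,0,-0.02,0,0,0],[0,0,0,-0.01,0,0,0],[0,0,0,0,0,0,0]]' 100
python3 - <<'E'
from h import *
p,r=tool();k=calibration("wrist");c=-k["R"].T@k["t"]
co=r.T@(c-p);Rc=r.T@k["R"].T
print("cam in tool",co.round(4),Rc.round(3).tolist())
L=np.array([.586,-.42,.31]);C=L-np.array([.139,.99,0])*.05
# view pose: pitch about world horiz axis after yaw psi of neck x, image of L
for yaw in [1.43,1.2,1.7]:
  for pitch in [35,45,55]:
    Rn=Ro.from_euler('z',yaw-np.pi/2).as_matrix()@Ro.from_euler('x',-np.radians(pitch)).as_matrix()@down(0)
    for P in [(.5,-.13,.45),(.45,-.15,.45),(.68,-.12,.45)]:
      P=np.array(P);d=Rn@co+P;q=Rc.T@Rn.T@(C-d);uv=k["mtx"]@q/q[2]
      print(yaw,pitch,P,uv[:2].round(),q[2].round(3),"tool z",Rn[:,2].round(2),"tool x",Rn[:,0].round(2))
E
```

```text
t: 7.65
tool_pos: [0.5908, 0.2724, 0.3565]
tool_rot: [-3.119, 0.368, -0.002]
contact_force: [-0.7, -0.8, -0.9]
opening: 0.0252
cam in tool [ 0.0755  0.0005 -0.1422] [[-0.0, -0.954, -0.301], [1.0, 0.0, -0.001], [0.001, -0.301, 0.954]]
1.43 35 [ 0.5  -0.13  0.45] [417. 321.] 0.501 tool z [-0.08 -0.57 -0.82] tool x [ 0.11  0.81 -0.57]
1.43 35 [ 0.45 -0.15  0.45] [458. 312.] 0.48 tool z [-0.08 -0.57 -0.82] tool x [ 0.11  0.81 -0.57]
1.43 35 [ 0.68 -0.12  0.45] [287. 331.] 0.529 tool z [-0.08 -0.57 -0.82] tool x [ 0.11  0.81 -0.57]
1.43 45 [ 0.5  -0.13  0.45] [416. 275.] 0.511 tool z [-0.1  -0.7  -0.71] tool x [ 0.1   0.7  -0.71]
1.43 45 [ 0.45 -0.15  0.45] [456. 267.] 0.487 tool z [-0.1  -0.7  -0.71] tool x [ 0.1   0.7  -0.71]
1.43 45 [ 0.68 -0.12  0.45] [288. 284.] 0.543 tool z [-0.1  -0.7  -0.71] tool x [ 0.1   0.7  -0.71]
1.43 55 [ 0.5  -0.13  0.45] [416. 229.] 0.51 tool z [-0.11 -0.81 -0.57] tool x [ 0.08  0.57 -0.82]
1.43 55 [ 0.45 -0.15  0.45] [457. 223.] 0.485 tool z [-0.11 -0.81 -0.57] tool x [ 0.08  0.57 -0.82]
1.43 55 [ 0.68 -0.12  0.45] [288. 237.] 0.544 tool z [-0.11 -0.81 -0
[... 1112 characters left out ...]
 -0.57]
1.7 35 [ 0.68 -0.12  0.45] [216. 324.] 0.508 tool z [ 0.07 -0.57 -0.82] tool x [-0.11  0.81 -0.57]
1.7 45 [ 0.5  -0.13  0.45] [348. 280.] 0.531 tool z [ 0.09 -0.7  -0.71] tool x [-0.09  0.7  -0.71]
1.7 45 [ 0.45 -0.15  0.45] [386. 277.] 0.519 tool z [ 0.09 -0.7  -0.71] tool x [-0.09  0.7  -0.71]
1.7 45 [ 0.68 -0.12  0.45] [219. 277.] 0.519 tool z [ 0.09 -0.7  -0.71] tool x [-0.09  0.7  -0.71]
1.7 55 [ 0.5  -0.13  0.45] [348. 234.] 0.531 tool z [ 0.11 -0.81 -0.57] tool x [-0.07  0.57 -0.82]
1.7 55 [ 0.45 -0.15  0.45] [386. 231.] 0.518 tool z [ 0.11 -0.81 -0.57] tool x [-0.07  0.57 -0.82]
1.7 55 [ 0.68 -0.12  0.45] [219. 231.] 0.519 tool z [ 0.11 -0.81 -0.57] tool x [-0.07  0.57 -0.82]
```

```bash
python3 - <<'E'
from h import *
p,r=tool();k=calibration("wrist");c=-k["R"].T@k["t"];co=r.T@(c-p);Rc=r.T@k["R"].T
L=np.array([.586,-.42,.31]);B=L-np.array([.139,.99,0])*.1
for P in [(.40,-.30,.36),(.37,-.32,.36),(.37,-.26,.36),(.37,-.38,.36)]:
  for yaw in [.9,1.05,1.2]:
   for pitch in [40,]:
    P=np.array(P);Rn=down(yaw-np.pi/2)@Ro.from_euler('x',-np.radians(pitch)).as_matrix()
    d=P+Rn@co
    f=lambda X:(lambda q:(k["mtx"]@q/q[2])[:2].round())(Rc.T@Rn.T@(X-d))
    print(P,yaw,pitch,"cam",d.round(2),f(L),f(B),f(L+[0,0,.036]),np.linalg.norm(L-d).round(2))
E
```

```text
[ 0.4  -0.3   0.36] 0.9 40 cam [ 0.38 -0.18  0.47] [481. 182.] [496. 261.] [525. 187.] 0.35
[ 0.4  -0.3   0.36] 1.05 40 cam [ 0.36 -0.19  0.47] [477. 219.] [485. 300.] [518. 227.] 0.36
[ 0.4  -0.3   0.36] 1.2 40 cam [ 0.34 -0.2   0.47] [470. 254.] [471. 338.] [510. 266.] 0.37
[ 0.37 -0.32  0.36] 0.9 40 cam [ 0.35 -0.2   0.47] [493. 140.] [506. 226.] [538. 142.] 0.36
[ 0.37 -0.32  0.36] 1.05 40 cam [ 0.33 -0.21  0.47] [491. 181.] [497. 267.] [533. 186.] 0.37
[ 0.37 -0.32  0.36] 1.2 40 cam [ 0.31 -0.22  0.47] [486. 219.] [485. 306.] [526. 228.] 0.38
[ 0.37 -0.26  0.36] 0.9 40 cam [ 0.35 -0.14  0.47] [505. 189.] [516. 261.] [546. 195.] 0.4
[ 0.37 -0.26  0.36] 1.05 40 cam [ 0.33 -0.15  0.47] [499. 230.] [503. 303.] [538. 239.] 0.41
[ 0.37 -0.26  0.36] 1.2 40 cam [ 0.31 -0.16  0.47] [489. 269.] [488. 345.] [527. 281.] 0.41
[ 0.37 -0.38  0.36] 0.9 40 cam [ 0.35 -0.26  0.47] [477.  78.] [494. 184.] [527.  74.] 0.33
[ 0.37 -0.38  0.36] 1.05 40 cam [ 0.33 -0.27  0.47] [481. 120.] [489. 223.] [528. 120.] 0.34
[ 0.37 -0.38  0.36] 1.2 40 cam [ 0.31 -0.28  0.47] [482. 159.] [481. 261.] [526. 163.] 0.35
```

```bash
python3 -m creep '[[0,0,0,0,0,0,-8.1],[0,0,0,0,0,0,-8.1],[0,0,0,0,0,0,-8.1],[0,0,0,0,0,0,-8.1],[0,0,0,0,0,0,-8.1],[0,0,0,0,0,0,-8.1],[0,0,0,0,0,0,-8.1],[0,0,0,0,0,0,-8.1],[0,-0.03,0.01,0,0,0,0],[0,-0.04,0.013,0,0,0,0],[0,-0.04,0.013,0,0,0,0],[0,-0.04,0.013,0,0,0,0],[0,-0.04,0.013,0,0,0,0],[0,-0.04,0.013,0,0,0,0],[0,-0.04,0.013,0,0,0,0],[0,-0.04,0.013,0,0,0,0],[0,-0.04,0.013,0,0,0,0],[0,-0.04,0.013,0,0,0,0],[0,-0.04,0.013,0,0,0,0],[0,-0.04,0.013,0,0,0,0]]'
python3 -m creep '[[0,-0.04,0.013,0,0,0,0],[0,-0.04,0.013,0,0,0,0],[0,-0.04,0.013,0,0,0,0],[0,-0.01,0.003,0,0,0,0],[0,0,0,0,-8,0,0],[0,0,0,0,-8,0,0],[0,0,0,0,-8,0,0],[0,0,0,0,-8,0,0],[0,0,0,0,-8,0,0],[0,0,0,0,0,0,0],[0,0,0,0,0,0,0],[0,0,0,0,0,0,0]]'
python3 - <<'E'
from h import *;import cv2,pickle
k=calibration("wrist");im=get_image("wrist");pickle.dump(k,open("kw.pkl","wb"))
cv2.imwrite("pics/w2.png",im[:,:,::-1]);print(ctrl.get_obs()["q"].round(2))
print([(np.round(d["extent"]),d["conf"]) for d in models.search_frame("wrist","lens")[:2]])
E
```

```text
t: 9.65
tool_pos: [0.415, -0.1913, 0.3529]
tool_rot: [-2.829, -1.36, 0.003]
contact_force: [-1.0, -1.3, -0.9]
opening: 0.0253
t: 10.85
tool_pos: [0.3687, -0.3182, 0.3563]
tool_rot: [2.239, 1.077, 0.392]
contact_force: [-0.1, -0.6, -0.5]
opening: 0.0256
[-0.98 -0.84  2.18  0.21  1.14 -0.33]
[(array([461., 119., 568., 244.]), 0.92)]
```

View pics/w2.png

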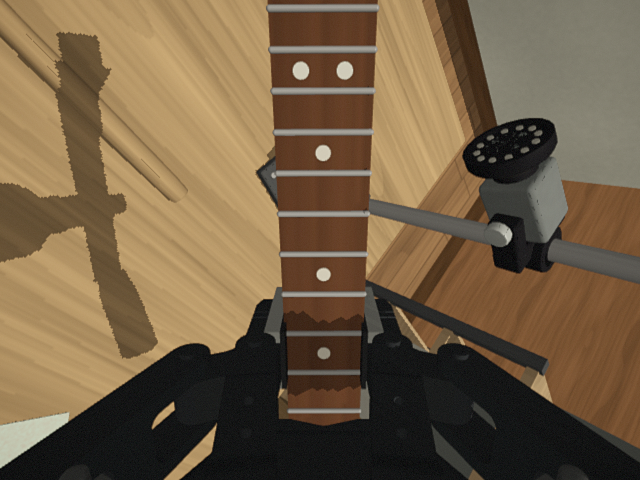

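The ring light shows clearly at (510,147), the body at (525,200) and the post on the right. I'll zoom in for precise points.

```bash
python3 - <<'E'
import cv2
im=cv2.imread("pics/w2.png")[110:230,450:590]
cv2.imwrite("pics/w2z.png",cv2.resize(im,None,fx=5,fy=5,interpolation=cv2.INTER_CUBIC))
E
```

```text
(no output)
```

View pics/w2z.png

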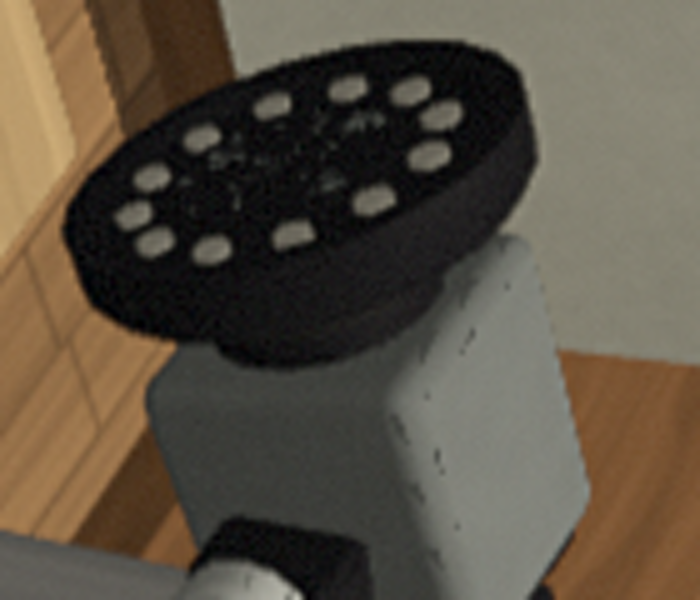

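```bash
cat > fit.py <<'E'
from h import *;import pickle
from scipy.optimize import least_squares
k=pickle.load(open("kw.pkl","rb"));T=calibration("top");S=calibration("scene")
f=lambda a:np.array(a,float)/5+[450,110]
dots=f([(274,106),(348,89),(411,91),(442,115),(430,156),(374,200),(294,235),(212,249),(155,242),(133,215),(152,178),(202,138)])
out=f([(66,228),(250,75),(340,50),(430,41),(500,58)])
edges=[(k,*f([(393,405),(442,600)])),(k,*f([(527,250),(590,490)])),(k,*f([(150,395),(195,515)]))]
def frame(ps,ta):
    x=np.array([np.sin(ps)*np.cos(ta),np.cos(ps)*np.cos(ta),-np.sin(ta)]);y=np.cross([0,0,1],x);y/=np.linalg.norm(y);return np.c_[x,y,np.cross(x,y)]
def circ(L,R,r,a):return [L+R@np.array([0,r*np.cos(b),r*np.sin(b)]) for b in a]
def res(v,parts=False):
    L=v[:3];R=frame(v[3],v[4]);r,ph=v[5:7]
    d=np.array([proj(k,X) for X in circ(L,R,r,ph+sg*np.arange(12)*np.pi/6)])-dots
    o=np.array([proj(k,X) for X in circ(L,R,.036,v[7:])])-out
    e=[]
    for kk,a,b in edges:
        n=np.cross(ray(kk,a)[1],ray(kk,b)[1]);e.append(R[:,0]@n/np.linalg.norm(n)/.03)
    post=(np.r_[.5717,-.5382]-(L[:2]-.12*np.array([np.sin(v[3]),np.cos(v[3])])))/.004
    y=(v[3]-.137)/.02
    if parts: print("dots",np.abs(d).max(),"out",np.abs(o).max(),"edges(rad)",np.array(e)*.03,"post mm",post*4,"yaw",y*.02)
    return np.r_[d.ravel()/.5,o.ravel()/.8,e,post,y]
if __name__=="__main__":
  best=None
  for sg in (1,-1):
    for ph in np.arange(0,6.28,.4):
      v0=np.r_[.586,-.42,.31,.137,.12,.027,ph,np.linspace(-1.6,1.6,5)*1]
      for fl in (1,-1):
        v0[7:]*=fl
        s=least_squares(res,v0)
        if best is None or s.cost<best[0]: best=(s.cost,sg,s)
  c,sg,s=best;v=s.x;print(c,sg,v.round(4));res(v,True)
  J=np.linalg.pinv(s.jac.T@s.jac);print("sd",np.sqrt(np.diag(J))[:6].round(4))
  L=v[:3];R=frame(v[3],v[4]);print("top",proj(T,L),"scene",proj(S,L-.012*R[:,0]))
  np.savez("lens.npz",L=L,R=R)
E
python3 fit.py
```

```text
902.3709198342993 -1 [ 0.6054 -0.4393  0.3026  0.1695  0.2386  0.0265  3.6421 -1.1208 -2.5682
  1.157   2.7922  2.2534]
dots 3.404753292945884 out 25.38183548868514 edges(rad) [0.08822413 0.04913462 0.04320117] post mm [-13.48099729  19.35669012] yaw 0.032510188046677796
sd [0.0022 0.002  0.0014 0.0066 0.0068 0.0003]
top [501.42158299 219.72259911] scene [178.41851869 311.66746933]
```

```bash
python3 - <<'E'
s=open("fit.py").read()
s=s.replace("    o=np.array([proj(k,X) for X in circ(L,R,.036,v[7:])])-out\n","""    q=np.array([proj(k,X) for X in circ(L,R,.036,np.linspace(0,2*np.pi,721))])
    o=np.linalg.norm(q[:,None]-out[None],axis=2).min(0)
""").replace(",np.linspace(-1.6,1.6,5)*1]","]").replace("      for fl in (1,-1):\n        v0[7:]*=fl\n","      if 1:\n")
open("fit.py","w").write(s)
E
python3 fit.py
```

```text
5.423984620156971 -1 [ 0.5826 -0.4195  0.3172  0.1252  0.1476 -0.0237  6.8069]
dots 0.35235011302037833 out 1.2095461211280192 edges(rad) [ 0.03268511 -0.01080053 -0.00041294] post mm [4.10804287 0.36257994] yaw -0.011803024511903737
sd [0.0021 0.0019 0.0013 0.0067 0.0077 0.0003]
top [494.96747605 228.82921169] scene [174.8845147  289.03677368]
```

```bash
cat > hand.py <<'E'
from h import *;import pickle
from scipy.optimize import least_squares
k=pickle.load(open("kw.pkl","rb"))
p,r=tool();c=-k["R"].T@k["t"];co=r.T@(c-p);Rc=r.T@k["R"].T   # arm unmoved since picture
M=k["mtx"]
# view 1: tool pose then
p1=np.array([.5935,.2727,.2312]);r1=Ro.from_rotvec([-3.119,.376,.001]).as_matrix()
k1=dict(mtx=M,R=(r1@Rc).T,t=-(r1@Rc).T@(p1+r1@co))
n=atz(k1,(325.3,315.5),.088);e=atz(k1,(323.5,57),.088);u=(e-n)/np.linalg.norm(e-n);m=(n+e)/2
xs=[(atz(k1,(323.7,v),.088)-m)@u for v in (102.5,134.5,186,222.5)];print("dot x",np.round(xs,4))
w2=[70.5,153,274.5,353]
def pr(v,x):
    dx,dz,th=v; X=np.array([dx+x*np.cos(th),0,dz-x*np.sin(th)*-1]) # tool frame point
    q=Rc.T@(X-co);q=M@q/q[2];return q[:2]
def res(v): return np.r_[[pr(v,x)[1]-y for x,y in zip(xs,w2)],(v[1]+.0316)/.004*1]
s=least_squares(res,[.017,-.0316,0]);print("x0,z(board surface),pitch(+ = heel towards tip)",s.x.round(4),res(s.x).round(2))
E
python3 hand.py
```

```text
dot x [ 0.0714  0.0491  0.0108 -0.0184]
x0,z(board surface),pitch(+ = heel towards tip) [ 0.0165 -0.0318  0.0147] [-0.01  0.03 -0.04  0.01 -0.05]
```

```bash
cat > tgt.py <<'E'
from h import *
d=np.load("lens.npz");R=d["R"];L=d["L"]+[.0015,0,-.001]
th=.0147;x=np.array([np.cos(th),0,np.sin(th)]);y=np.array([0,-1.,0]);Rtn=np.c_[x,y,np.cross(x,y)];tm=np.array([.0165,0,-.0318])
Rt=R@Rtn.T;Pt=L+.28*R[:,0]-Rt@tm
if __name__=="__main__":
  print(Pt,Rt.round(3).tolist());delta(Pt,Rt)
E
python3 tgt.py
python3 -m creep '[[0,0,0,0,8,0,0],[0,0,0,0,8,0,0],[0,0,0,0,8,0,0],[0,0,0,0,8,0,0],[0,0,0,0,8,0,0],[0,0,0,0,0,0,0]]'
python3 tgt.py
```

```text
[ 0.61609193 -0.16511782  0.24573148] [[0.124, 0.992, -0.017], [0.983, -0.125, -0.131], [-0.132, 0.0, -0.991]]
shift [0.2741 0.0034 0.1477] turn deg (tool axes) [ 36.81   3.83 -32.61]
t: 11.55
tool_pos: [0.3707, -0.3202, 0.3537]
tool_rot: [-2.827, -1.36, 0.002]
contact_force: [0.8, 0.3, -1.2]
opening: 0.0252
[ 0.61609193 -0.16511782  0.24573148] [[0.124, 0.992, -0.017], [0.983, -0.125, -0.131], [-0.132, 0.0, -0.991]]
shift [0.2742 0.0956 0.1077] turn deg (tool axes) [ -2.34  -7.54 -31.36]
```

```bash
python3 -m creep '[[0,0.027,0.0096,0.01,0,0,0],[0,0.027,0.0096,0.01,0,0,0],[0,0.027,0.0096,0.01,0,0,0],[0,0.027,0.0096,0.01,0,0,0],[0,0.027,0.0096,0.01,0,0,0],[0,0.027,0.0096,0.01,0,0,0],[0,0.027,0.0096,0.01,0,0,0],[0,0.027,0.0096,0.01,0,0,0],[0,0.027,0.0096,0.01,0,0,0],[0,0.03,0.009,0.01,0,0,0],[0,0,0,0,-0.47,-1.5,-6.3],[0,0,0,0,-0.47,-1.5,-6.3],[0,0,0,0,-0.47,-1.5,-6.3],[0,0,0,0,-0.47,-1.5,-6.3],[0,0,0,0,-0.47,-1.5,-6.2],[0,0,0,0,0,0,0],[0,0,0,0,0,0,0],[0,0,0,0,0,0,0]]'
python3 tgt.py
```

```text
t: 13.35
tool_pos: [0.6132, -0.1646, 0.2556]
tool_rot: [2.286, 2.011, -0.149]
contact_force: [0.2, -0.6, -2.0]
opening: 0.0253
[ 0.61609193 -0.16511782  0.24573148] [[0.124, 0.992, -0.017], [0.983, -0.125, -0.131], [-0.132, 0.0, -0.991]]
shift [0.0012 0.0029 0.0099] turn deg (tool axes) [ 0.28  0.13 -0.15]
```

Final adjustment, then I'll check with the fixed cameras.

```bash
python3 -m creep '[[0,0.001,0.003,0.005,0.3,0.1,-0.1],[0,0,0,0.005,0,0,0],[0,0,0,0,0,0,0],[0,0,0,0,0,0,0],[0,0,0,0,0,0,0],[0,0,0,0,0,0,0]]'
python3 - <<'E'
from tgt import *;import cv2
delta(Pt,Rt)
p,r=tool();Rn=r@Rtn;m=p+r@tm
tiles=[]
for c,w in (("scene",(100,170,260,200)),("top",(380,170,200,110))):
    im=get_image(c)[:,:,::-1].copy();k=calibration(c);f=3 if c=="scene" else 4
    x0,y0,ww,hh=w;z=cv2.resize(im[y0:y0+hh,x0:x0+ww],None,fx=f,fy=f,interpolation=cv2.INTER_CUBIC)
    for X,col in ((m-.1*Rn[:,0],(0,255,0)),(m+.1*Rn[:,0],(0,255,0)),(L,(255,0,255)),(L+.18*R[:,0],(255,255,0)),(L+.38*R[:,0],(255,255,0))):
        u=proj(k,X);print(c,u.round(1));q=(int((u[0]-x0)*f),int((u[1]-y0)*f));cv2.drawMarker(z,q,col,0,14,1)
    cv2.imwrite(f"pics/fin_{c}.png",z[:600,:800])
k=calibration("wrist");get_image("wrist")
E
```

```text
t: 13.95
tool_pos: [0.6162, -0.1652, 0.2456]
tool_rot: [2.287, 2.018, -0.154]
contact_force: [-0.6, -0.4, -1.7]
opening: 0.0251
shift [ 0.     -0.0001 -0.0002] turn deg (tool axes) [-0.05  0.05  0.05]
scene [274.8 239.5]
scene [348.7 201.7]
scene [183.1 286.3]
scene [274.7 239.4]
scene [348.7 201.6]
top [410.7 221.7]
top [322.5 215.1]
top [494.8 228.2]
top [410.7 221.8]
top [322.4 215. ]
```

View pics/fin_scene.png

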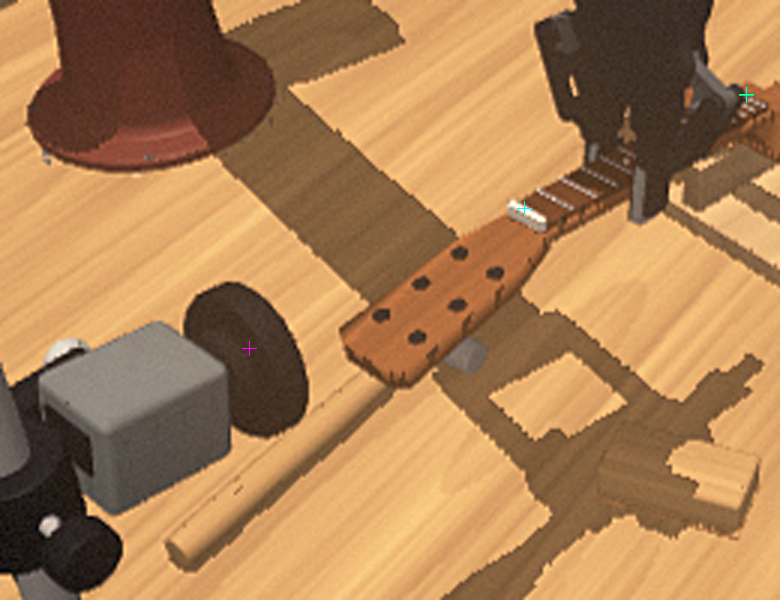

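View pics/fin_top.png

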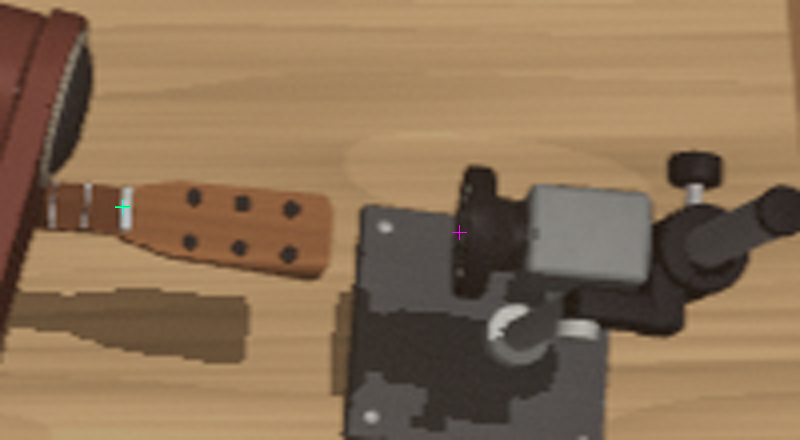

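Both views agree: the nut sits on its marker within about 1 px, and the lens marker is centred on the ring. The axis also runs parallel to the camera body, and the neck is clear of everything.

```bash
python3 - <<'E'
from station import ctrl,finish_job
o=ctrl.get_obs();print(o["t"],abs(o["dq"]).max(),o["opening"]);print(finish_job())
E
```

```text
14.1 0.0012711124803643486 0.025103821721201958
the job is handed in; nothing more can be done
None
```

I lifted the fretted neck out of the left lane and handed the job in at 14.1 s. The arm was holding the neck still in front of the lens, headstock to the glass and fingerboard up. The station gives no verdict, so the result rests on my own checks.

- **Lens pose:** I fitted it from a wrist picture of the ring light's LEDs, taken on the way. It puts the lens at about (0.584, -0.420, 0.316) m, tilted down 0.148 rad. The LED fit was within 0.4 px. One camera-body edge disagreed by 0.03 rad and the post position by 4 mm in x. I set the lens 1.5 mm in x and 1 mm in z off the raw fit to allow for that.
- **Neck in the fingers:** I fitted its position from the fret dots to about 0.05 px.
- **Final pose:** the tool was within 0.2 mm and 0.1° of the computed target. The gripper was set to 100 N, with the fingers steady at 25 mm on the shaft.
- **Picture check:** in the scene and top pictures the nut lay on its predicted point within about 1 px. The heel end could not be checked as well, because the hand and arm cover it. Its position follows from the dot fit.
- **Other things:** the pictures showed the neck clear of the camera. I did not measure the other things again, but nothing the arm did came near them.

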